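# Square up the loose corner of a bead tray

## Robot

A 6-joint arm with a two-finger parallel gripper is mounted at the origin on the work surface. World frame = base frame: x ahead of the robot, y to its left, z up, the work surface at z = 0. Lengths are in mm, angles in rad, forces in N, time in s.
With the tool pointing down it reaches from about 400 to 925 mm from the base axis. Payload 12.5 kg.
Tool frame: the origin (TCP) lies on the front face of the gripper's body, between the roots of the fingers; the fingertips stand 78 mm ahead of it and the grasp point (between the pads) lies 59 mm ahead of it (env.nose_length is the distance from the TCP to the fingertips, in mm); z points along the fingers, y is the line along which they close (so a half turn about z gives the same grasp; the last joint's range is limited). The gripper opens to 95 mm and grips with 3 to 60 N. Pads are 20 mm wide; open, the fingers measure 119 mm over their backs; the gripper's body (75 mm by 180 mm) begins 59 mm behind the grasp point.
Start: joints at [-1.271, 0.491, 1.559, -0, 1.092, -0.106], TCP at [246.743, -574.244, 292.261] pointing down, gripper open.
Joint ranges: [-3.1, 3.1], [-0.84, 2.19], [0.05, 2.79], [-1.13, 4.28], [0.06, 2.93], [-2.69, 2.69]. Speed limits (rad/s): [2.22, 2.22, 2.79, 3.14, 3.14, 3.14].

## Interface

Orientations are given as [roll, pitch, yaw] about the fixed x, y, z axes, in that order (R = Rz(yaw) Ry(pitch) Rx(roll)).
In Python, from cell import env gives the robot as it stands.
- The arm moves only by the tool jog_arm, never from a script. Its argument "motion" is a list of rows, each a list of 7 numbers: the turn, a rotation vector about the tool's x, y, z in degrees, then the shift along the tool's x, y, z in mm, then the finger opening in mm, from 0 to 95.1. In form: [[wx, wy, wz, x, y, z, hand], ...]. A call has 1 to 10 rows; each row shifts and turns the commanded pose from where the row before left it, along the tool's axes as they then stand; what a row does not reach is not made up. A row lasts 1/8 s, in which the tool goes at most 62.5 mm and 10.7 degrees, less where a joint would pass 70% of its speed; a pose out of reach is approached as far as the arm can. A call is refused whole if a number of a shift passes 62.5 or a number of a turn 10.7, either way. A call with a gripper value outside its range is refused whole. The fingers move at their own pace and stop on an object; the grip force is fixed at half the most. Time passes only in rows, so rows that do not move let the fingers close. It gives the time, the measured TCP pose, the force, the opening and the grip force at its end, in the units of the state.
- env.state(): the state, without advancing time (a new reading comes with each control period).
- env.read_camera(name): name is "scene" or "side" or "wrist"; returns a dict with "color" (480x640x3 uint8, red, green, blue), "z_map" (480x640 float32, mm along the optical axis (not along the pixel's ray), 0 where there is no reading), "camera_matrix" (3x3 intrinsics, pixels), "world_to_cam" (4x4, takes a point from world to camera coordinates). Camera axes: x right, y up, looking along -z (the intrinsics and any distortion apply to the point x, -y, -z); pixel columns grow to the right and rows downward; lengths in mm; the calibration is good to about 2 mm. The wrist camera is an equidistant fisheye: a pixel r from the principal point sees the ray r / f radians off the axis. A picture is of the moment at which its call begins.
- env.job_done(): hands the job in; it is judged then, once.
Trained networks look in the newest picture that a camera, given by its name, has taken for a name from the list of things; names that differ only in an ending like _2 or _b are one class to them, and where a whole thing is asked for, a point or a joint stands for the part that bears it (a point fixed in the world has none). Each returns a list of dicts, best first, with "score" (0 to 1); they miss things now and then, are a little off and sometimes report something else, mostly with a low value. They report only what shows in the picture. A call takes as long as a camera call. They do not tell look-alikes from the thing itself.
- env.recognise(camera, thing): "location" ([column, row] in pixels, amid what is visible of it).
The state is a dict: "t": time; "joints": joint angles; "qvel": joint speeds; "tau": joint torques, N m; "eef_pos": TCP position; "tcp_rot": TCP orientation; "ft_force": force on the tool from outside, world axes, zero at the start; "moment": the same for the moment, N m; "opening": opening from 0.0 (shut) to 1.0 (fully open); "grip_force": force on a finger pad.
Only numpy, scipy, OpenCV 4.12 (cv2) and the standard library are available. Lean on these libraries where they do the work, as an engineer would, in place of code of your own. Each camera call takes 0.05 s, during which the arm holds its last target. There are 200 camera calls.

## Task

The end rail of the wooden bead tray stands a few millimetres proud on its dowels. Take the square by its wooden handle and press its inside corner onto the tray's corner, so that it pushes the end rail fully home and bears on the front rail and the end rail at once, flush and without a gap; press gently but firmly (about 8 N on each face, never above 25 N) and keep it pressed for two seconds. Use only the square on the tray, then set the square down flat on the steel plate where it came from, without dropping it, let go, and leave the jar, the black block and the tin alone.

Things in the scene. Friction and masses are not known exactly. Their poses are not given: they have to be found in the camera images.
- square: L-shaped aluminium square, about 0.23 kg, flat on the plate. Origin: its inside corner, at its underside; z up. Stock: thick arm along +x, x -28 to 100, y -22 to 0, z 0 to 20 mm. Blade: thin arm along +y, x -28 to 0, y 0 to 120, z 0 to 6 mm. Testing faces: the stock's inside face (plane y = 0, looks to +y) and the blade's inside edge (plane x = 0, looks to +x).
- square_grip (a point): Where to grip the square: in its upright dark wooden handle, a rib on the stock, x -20 to 40, y -18 to -4 (14 mm wide), z 20 to 60 mm in the square's frame. This point lies at x 10, y -11, z 48 mm; axes as the square's. Grip from above, closing across y, fingertips no lower than z = 29 mm so that they clear the 32 mm high rails they reach over.
- tray: Shallow wooden tray, about 150 x 220 x 32 mm high, fixed to the bench. Origin: the outer corner beside the loose end rail, at bench level, where the outer faces of the front rail (nominally plane x = 0) and of the end rail when home (nominally plane y = 0) meet. x runs along the end rail, y along the front rail, both into the tray; z up.
- tray_corner (a point): About where the square's origin belongs when pressed on rightly, axes matching the square's: on the tray's nominal corner, 6 mm over the bench (2 to 20 mm will do). The true place differs by up to 3 mm in tray x and y, as the rails' thickness varies: find it by feel. Axes as the tray's.
- front_rail: Fixed front rail, on the tray side towards the robot, 32 mm high, hand-planed: 9 to 15 mm thick, so its straight outer face lies anywhere from tray x = -3 to +3 mm (not shown by this pose), from tray y = 12 to 220 mm. Its origin and axes are the tray's.
- end_rail: Loose rail at the tray's -y end, 138 mm long, 32 high. Axes as the tray's. It slides along tray y only: its origin is at tray y = minus its gap, 3 to 7 mm at the start, 8 at most, 0 when home (hard stop). 9 to 15 mm thick: its straight outer face lies at its own y = -3 to +3 mm (not shown by this pose), x 6 to 144 mm, clear of the blade. Pushed to tray +y it drags with about 4 N and stays where left.
- plate: Fixed flat dark grey steel plate on the bench, 230 (x) x 210 (y) x 3 mm, on which the square lies. Origin: centre of its underside. The square at the end must lie flat on it, its origin within 85 mm of the plate's centre along each plate axis.
- jar: Glass bead jar with a steel cap, 56 mm across, 75 mm high; bystander. Origin: centre of its underside.
- marver: Black graphite block 55 x 55 x 45 mm high; bystander. Origin: centre of its underside.
- tin: Flat steel tin 60 mm across, 35 mm high; bystander. Origin: centre of its underside.
Mind the look-alikes: they are no part of the job. There is more than one size of the square; the job needs the larger. There is more than one size of the front_rail; the job needs the larger.

How it is judged:
By the outcome, as a careful person would: the job done as asked, in the order asked, and still so for the second after the job is handed in, with the robot touching nothing.
It also fails if it takes over 72 s, if anything falls off the work surface, if the arm or the gripper's body presses on something with over 40 N, if the wrist force passes 120 N, or if a joint passes its speed limit or range.

## Working session

There is one attempt and no reset: what is moved stays moved. The work goes in short steps, Python scripts to look and compute and a tool call to move; the robot and the scene stay as the last step left them, time stands still between calls to the robot, and variables do not carry over. Pictures are saved under pics/ and viewed, at most 10 in all, crops included, and the job is handed in when it is done.

Besides the shell and the picture viewer there is one more tool, called after "Emit:" by a JSON object that holds its "fn" and its "kwargs". jog_arm: Moves the arm, as the interface text tells. Its arguments: {"type":"object","properties":{"motion":{"type":"array"}},"required":["motion"]}

```bash
mkdir -p pics; ls; cat > h.py <<'E'
import numpy as np, cv2
from cell import env
def snap(n):
    r=env.read_camera(n); return r
def world(r,u,v,fish=False):
    """pixel -> world using depth"""
    K=np.array(r["camera_matrix"]);d=r["z_map"][int(round(v)),int(round(u))]
    a=(u-K[0,2])/K[0,0];b=(v-K[1,2])/K[1,1]
    if fish:
        t=np.hypot(a,b);s=np.tan(t)/t if t>1e-9 else 1;a*=s;b*=s
    c=np.array([a*d,-b*d,-d,1]);return (np.linalg.inv(np.array(r["world_to_cam"]))@c)[:3]
E
python3 - <<'E'
from h import *
print(env.state())
for n in("scene","side"):
    r=snap(n);cv2.imwrite(f"pics/{n}0.png",r["color"][:,:,::-1])
    np.savez(f"{n}0.npz",**r)
    print(n,np.round(r["camera_matrix"],1).tolist(),np.round(np.linalg.inv(r["world_to_cam"])[:3,3]))
    for t in("square","square_grip","tray","end_rail","front_rail","tray_corner","plate","jar","marver","tin"):
        for o in env.recognise(n,t)[:3]:
            print(t,round(o["score"],2),np.round(o["location"]),np.round(world(r,*o["location"])))
E
```

```text
pics
{'t': 0.0, 'joints': array([-1.27059945e+00,  4.91566754e-01,  1.55946737e+00,  1.08907917e-05,
        1.09167371e+00, -1.05589299e-01]), 'qvel': array([ 0.00106612,  0.00023151, -0.00125482, -0.00239726,  0.00061419,
       -0.00060127]), 'tau': array([-7.26807934e-05, -6.12655377e+01, -2.58184183e+01,  6.92925928e-02,
        4.82358690e-02, -1.22889710e-04]), 'eef_pos': array([ 246.69459509, -574.07967006,  291.65105403]), 'tcp_rot': array([-3.14048470e+00, -1.27137337e-04,  4.05781078e-01]), 'ft_force': array([ 0.09388929, -0.39492887,  0.35031329]), 'moment': array([-0.00171667, -0.04965662,  0.00412968]), 'grip_force': 0.0, 'opening': 0.9988469630345329}
scene [[563.7, 0.0, 320.3], [0.0, 563.7, 242.5], [0.0, 0.0, 1.0]] [1422. -320.  742.]
square 0.89 [186. 265.] [ 435. -347.    8.]
square 0.65 [167. 222.] [ 258. -377.   10.]
square_grip 0.8 [165. 220.] [ 257. -380.   16.]
square_grip 0.7 [187. 266.] [ 441. -345.    8.]
tray 0.58 [433. 248.] [527. 179.   5.]
end_rail 0.58 [385. 252.] [533.  64.  24.]
front_rail 0.79 [420. 225.] [457. 178.  21.]
front_rail 0.78 [311. 254.] 
[... 207 characters left out ...]
 [771. 237.  35.]
side [[491.2, 0.0, 325.3], [0.0, 491.2, 240.3], [0.0, 0.0, 1.0]] [168. 775. 694.]
square 0.85 [378. 197.] [ 467. -360.   23.]
square 0.64 [298. 292.] [508.  79.  25.]
square_grip 0.67 [377. 197.] [ 468. -358.   25.]
tray 0.78 [260. 331.] [541. 190.   6.]
tray 0.49 [246. 212.] [ 739. -124.   52.]
tray 0.27 [378. 199.] [ 465. -358.   19.]
end_rail 0.9 [295. 290.] [515.  78.  27.]
front_rail 0.85 [297. 342.] [449. 214.  32.]
front_rail 0.74 [333. 253.] [ 500. -103.    2.]
tray_corner 0.67 [263. 332.] [523. 206.  24.]
plate 0.95 [350. 217.] [ 514. -269.    3.]
jar 0.85 [244. 212.] [ 741. -120.   55.]
marver 0.81 [199. 251.] [768.  43.  40.]
tin 0.81 [152. 322.] [725. 269.  38.]
```

View pics/scene0.png

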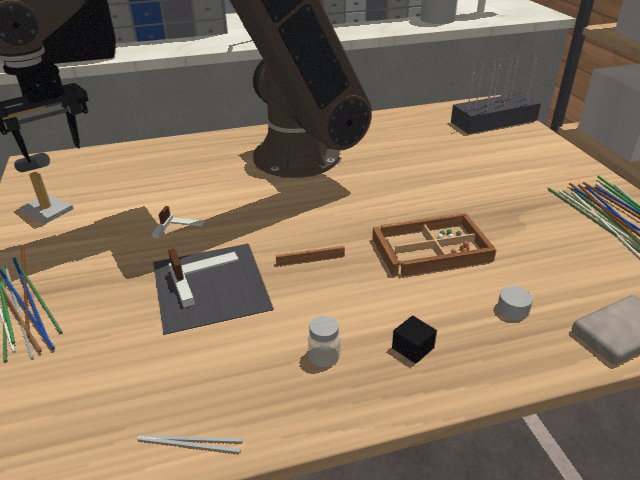

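View pics/side0.png

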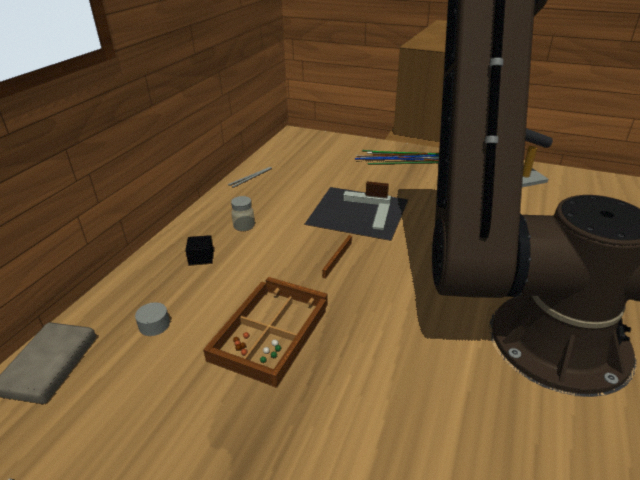

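The scene view shows the large square on the dark plate, with its handle at about (177,265), stock corner near (170,268) and blade running to (238,257). The tray corner beside the loose rail is near (375,232), and a spare short rail lies at (310,256). The side view agrees: handle (377,190), tray corner near (327,292). Next I fit the outlines from both clouds.

```bash
cat >> h.py <<'E'
def cloud(r,fish=False):
    K=np.array(r["camera_matrix"]);d=r["z_map"];v,u=np.mgrid[0:480,0:640]
    a=(u-K[0,2])/K[0,0];b=(v-K[1,2])/K[1,1]
    if fish:
        t=np.hypot(a,b)+1e-9;s=np.tan(np.minimum(t,1.45))/t;a=a*s;b=b*s
    P=np.stack([a*d,-b*d,-d,np.ones_like(d)],-1)@np.linalg.inv(np.array(r["world_to_cam"])).T
    P=P[...,:3];P[d<=0]=np.nan;return P
def sel(P,lo,hi):
    return P[np.all((P>=lo)&(P<=hi),-1)]
def rect(Q):
    c,s,a=cv2.minAreaRect(Q[:,:2].astype(np.float32));return np.round(cv2.boxPoints((c,s,a)),1).tolist(),np.round(s,1).tolist(),round(a,2),len(Q)
def raster(P,lo,hi,fn,s=3):
    Q=sel(P,[lo[0],lo[1],-20],[hi[0],hi[1],120]);Q=Q[np.argsort(Q[:,2])]
    im=np.zeros((int((hi[0]-lo[0])*s),int((hi[1]-lo[1])*s)),np.uint8)
    i=np.minimum(((hi[0]-Q[:,0])*s).astype(int),im.shape[0]-1);j=np.minimum(((hi[1]-Q[:,1])*s).astype(int),im.shape[1]-1)
    im[i,j]=np.clip(60+Q[:,2]*2.5,0,255);im=cv2.dilate(im,np.ones((3,3)));cv2.imwrite(fn,im)
E
python3 - <<'E'
from h import *
for n in("scene","side"):
    r=dict(np.load(n+"0.npz"));P=cloud(r)
    print(n,"bench z",np.round(np.nanmedian(sel(P,[500,-30,-30],[700,0,30])[:,2]),2))
    print(" tray top",rect(sel(P,[400,30,26],[650,330,45])), np.median(sel(P,[400,30,26],[650,330,45])[:,2]))
    print(" plate",rect(sel(P,[330,-450,0],[650,-180,6])))
    H=sel(P,[380,-420,48],[560,-280,80]);print(" handle",rect(H),H[:,2].max())
    S=sel(P,[380,-430,15],[560,-250,28]);print(" stock",rect(S),np.median(S[:,2]))
E
```

```text
scene bench z -1.43
 tray top ([[440.1000061035156, 65.4000015258789], [595.7000122070312, 59.79999923706055], [603.9000244140625, 289.8999938964844], [448.3999938964844, 295.5]], [230.2, 155.6], 87.95, 1330) 29.892701820814352
 plate ([[329.6000061035156, -180.5], [330.0, -450.20001220703125], [649.9000244140625, -449.70001220703125], [649.5, -180.0]], [319.9, 269.8], 0.09, 7005)
 handle ([[441.79998779296875, -363.3999938964844], [443.79998779296875, -377.29998779296875], [506.1000061035156, -368.20001220703125], [504.0, -354.29998779296875]], [62.9, 14.0], 8.37, 172) 64.96612698046272
 stock ([[435.8999938964844, -360.0], [439.1000061035156, -382.0], [562.7999877929688, -364.20001220703125], [559.7000122070312, -342.1000061035156]], [125.0, 22.3], 8.19, 310) 21.722488134321225
side bench z 0.48
 tray top ([[439.70001220703125, 66.69999694824219], [590.5999755859375, 59.29999923706055], [602.0999755859375, 291.70001220703125], [451.20001220703125, 299.20001220703125]], [232.7, 151.0], 87.18, 2179) 31.965057952248003
 plate ([[330.0, -180.10000610351562], [330.1000061035156, -450.1000061035156], [649.7999877929688, -450.0], [649.7999877929688, -180.0]], [319.8, 270.0], 0.01, 4224)
 handle ([[439.70001220703125, -356.6000061035156], [443.20001220703125, -376.70001220703125], [501.8999938964844, -366.5], [498.3999938964844, -346.3999938964844]], [59.6, 20.5], 9.85, 164) 65.9624319572705
 stock ([[431.29998779296875, -354.79998779296875], [436.5, -385.6000061035156], [562.5, -364.29998779296875], [557.2999877929688, -333.5]], [127.8, 31.3], 9.59, 265) 22.300477639466067
```

Emit:
{"fn": "jog_arm", "kwargs": {"motion": [[0,0,7.4,0,0,0,95],[0,0,7.4,0,0,0,95],[0,0,0,42.3,-29.1,10,95],[0,0,0,42.3,-29.1,10,95],[0,0,0,42.3,-29.1,10,95],[0,0,0,42.3,-29.1,10,95],[0,0,0,42.3,-29.1,10,95],[0,0,0,42.3,-29.1,10,95],[0,0,0,0,0,0,95],[0,0,0,0,0,0,95]]}}

```text
t: 2.35
eef_pos: [472.0, -364.5, 232.3]
tcp_rot: [3.141, 0.0, 0.148]
ft_force: [0.1, 0.4, -0.2]
opening: 0.996
grip_force: 0.0
```

```bash
python3 - <<'E'
from h import *
r=snap("wrist");np.savez("wrist1.npz",**r);cv2.imwrite("pics/wrist1.png",r["color"][:,:,::-1])
s=env.state();print(s["t"],s["eef_pos"],s["tcp_rot"],s["ft_force"]);print(r["camera_matrix"],np.round(np.linalg.inv(r["world_to_cam"]),3))
P=cloud(r,True)
print("bench",np.nanmedian(sel(P,[400,-240,-30],[600,-200,30])[:,2]))
H=sel(P,[380,-420,48],[560,-280,70]);print(" handle",rect(H) if len(H) else 0)
S=sel(P,[380,-430,17],[600,-250,28]);print(" stock",rect(S),np.median(S[:,2]))
B=sel(P,[380,-345,6],[480,-180,14]);print(" blade",rect(B),np.median(B[:,2]))
Q=sel(P,[420,-340,-8],[430,-330,30])
raster(P,(380,-450),(600,-190),"pics/r1.png")
E
```

```text
2.4 [ 471.67958571 -364.89979552  232.46592346] [ 3.14111971e+00 -1.04840196e-04  1.47002100e-01] [-1.48582018 -0.32322827 -0.47726448]
[[371.64829954   0.         319.62777129]
 [  0.         371.64829954 244.55775771]
 [  0.           0.           1.        ]] [[ 1.48000e-01  9.48000e-01  2.83000e-01  5.52775e+02]
 [-9.89000e-01  1.42000e-01  4.20000e-02 -3.52622e+02]
 [-0.00000e+00 -2.86000e-01  9.58000e-01  3.24990e+02]
 [ 0.00000e+00  0.00000e+00  0.00000e+00  1.00000e+00]]
bench 3.252869609057086
 handle ([[443.3999938964844, -363.0], [445.3999938964844, -376.79998779296875], [504.6000061035156, -368.20001220703125], [502.6000061035156, -354.29998779296875]], [59.8, 14.0], 8.31, 1521)
 stock ([[435.70001220703125, -360.70001220703125], [438.79998779296875, -382.29998779296875], [564.2000122070312, -364.3999938964844], [561.0999755859375, -342.70001220703125]], [126.7, 21.9], 8.16, 2534) 23.148242471771226
 blade ([[417.20001220703125, -241.6999969482422], [432.29998779296875, -348.29998779296875], [461.29998779296875, -344.20001220703125], [446.20001220703125, -237.60000610351562]], [29.3, 107.7], 8.07, 3314) 9.181914408487728
```

Emit:
{"fn": "jog_arm", "kwargs": {"motion": [[0,0,0.2,2.2,1,30,95],[0,0,0,0,0,40,95],[0,0,0,0,0,30,95],[0,0,0,0,0,15,95],[0,0,0,0,0,5.4,95],[0,0,0,0,0,0,20],[0,0,0,0,0,0,0],[0,0,0,0,0,0,0],[0,0,0,0,0,0,0],[0,0,0,0,0,0,0]]}}

```text
t: 3.65
eef_pos: [474.5, -364.9, 112.0]
tcp_rot: [3.141, -0.0, 0.144]
ft_force: [-0.1, 0.8, -0.3]
opening: 0.531
grip_force: 0.0
```

Emit:
{"fn": "jog_arm", "kwargs": {"motion": [[0,0,0,0,0,0,0],[0,0,0,0,0,0,0],[0,0,0,0,0,0,0],[0,0,0,0,0,0,0],[0,0,0,0,0,0,0],[0,0,0,0,0,0,0],[0,0,0,0,0,0,0],[0,0,0,0,0,0,0]]}}

```text
t: 4.65
eef_pos: [474.5, -365.0, 111.8]
tcp_rot: [3.141, -0.0, 0.144]
ft_force: [-0.2, -0.9, -1.1]
opening: 0.145
grip_force: 30.0
```

Emit:
{"fn": "jog_arm", "kwargs": {"motion": [[0,0,0,0,0,-10,0],[0,0,0,0,0,-30,0],[0,0,0,0,0,-30,0],[0,0,5.3,0,0,-20,0],[0,0,5.3,0,0,0,0],[0,0,0,-4,-26,0,0],[0,0,0,-9,-48,0,0],[0,0,0,-9,-48,0,0],[0,0,0,-9,-48,0,0],[0,0,0,-9,-48,0,0]]}}

```text
t: 5.9
eef_pos: [442.9, -144.0, 202.4]
tcp_rot: [3.141, -0.0, -0.041]
ft_force: [0.3, 0.6, -2.2]
opening: 0.144
grip_force: 30.0
```

Emit:
{"fn": "jog_arm", "kwargs": {"motion": [[0,0,0,-9,-48,0,0],[0,0,0,-9,-48,0,0],[0,0,0,-6,-48,0,0],[0,0,0,-4,-30,0,0],[0,0,0,0,0,0,0],[0,0,0,0,0,0,0],[0,0,0,0,0,0,0]]}}

```text
t: 6.78
eef_pos: [422.7, 28.8, 201.9]
tcp_rot: [3.141, -0.0, -0.042]
ft_force: [-0.3, -0.6, -2.4]
opening: 0.146
grip_force: 30.0
```

```bash
python3 - <<'E'
from h import *
r=snap("wrist");np.savez("wrist2.npz",**r);cv2.imwrite("pics/wrist2.png",r["color"][:,:,::-1])
s=env.state();print(s["t"],s["eef_pos"],s["tcp_rot"],s["ft_force"],s["opening"])
P=cloud(r,True)
T=sel(P,[400,45,27],[650,330,40]);print("tray",rect(T),np.median(T[:,2]))
raster(P,(380,0),(640,330),"pics/r2.png",2)
# outer faces: per-slice min
for y in range(90,290,25):
    q=sel(P,[425,y-4,27],[475,y+4,36]);print("front y",y,len(q),np.round(np.percentile(q[:,0],[3,97]),1) if len(q)>5 else "")
for x in range(455,600,20):
    q=sel(P,[x-4,50,27],[x+4,95,36]);print("end x",x,len(q),np.round(np.percentile(q[:,1],[3,97]),1) if len(q)>5 else "")
z=s["eef_pos"][2]-112
print("dz",z); S=sel(P,[395,0,z+14],[560,80,z+27]);print("held stock",rect(S),np.median(S[:,2]))
B=sel(P,[380,50,z+3],[440,180,z+13]);print("held blade",rect(B) if len(B)>10 else 0)
E
```

```text
6.825 [422.69971876  28.79480226 201.87539409] [ 3.14144298e+00 -7.05219039e-05 -4.22447747e-02] [-0.50935895 -0.11732709 -2.05758226] 0.1485753462994342
tray ([[443.5, 66.80000305175781], [591.9000244140625, 60.599998474121094], [601.4000244140625, 290.1000061035156], [453.0, 296.20001220703125]], [229.7, 148.5], 87.63, 11530) 32.13648289193074
front y 90 161 [445.3 455.1]
front y 115 153 [445.8 456. ]
front y 140 137 [447.1 457.4]
front y 165 124 [448.3 458.4]
front y 190 112 [449.1 459.2]
front y 215 98 [449.9 460.1]
front y 240 90 [451.5 461.2]
front y 265 82 [452.  462.2]
end x 455 279 [66.9 93.8]
end x 475 208 [66.2 78.7]
end x 495 214 [64.9 77.4]
end x 515 211 [64.2 76.8]
end x 535 213 [63.5 76.2]
end x 555 208 [62.6 75.1]
end x 575 201 [62.  74.3]
end x 595 36 [81.5 94.3]
dz 89.87539408518452
held stock ([[430.0, 17.5], [511.1000061035156, 14.100000381469727], [512.0, 36.099998474121094], [430.8999938964844, 39.5]], [22.0, 81.2], 87.61, 5794) 113.29345035609121
held blade ([[384.0, 51.20000076293945], [413.70001220703125, 50.0], [418.20001220703125, 160.8000030517578], [388.5, 162.0]], [110.9, 29.7], 87.66, 5064)
```

View pics/wrist2.png

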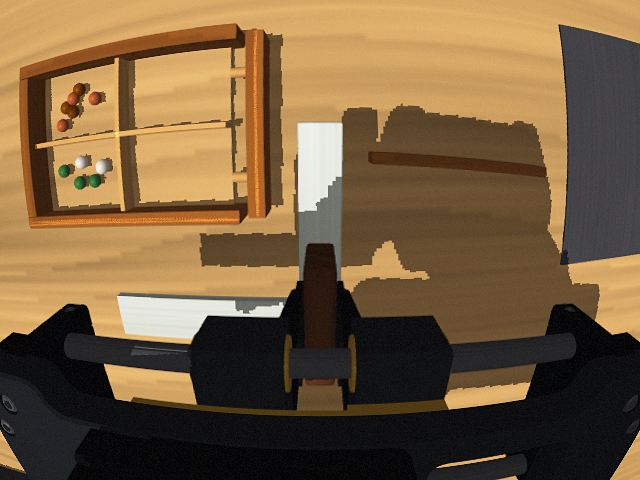

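The wrist picture shows the held square (stock at about (320,180), blade (200,320)), aligned with the tray. The loose end rail is at (257,120) and the front rail along (140,218). There is about 30 mm of free travel in x and 28 mm in y to the rail faces.

Emit:
{"fn": "jog_arm", "kwargs": {"motion": [[0,0,0,0,0,20,0],[0,0,0,0,0,30,0],[0,0,0,0,0,20,0],[0,0,0,0,0,10,0],[0,0,0,0,0,4,0],[0,0,0,10,-10,0,0],[0,0,0,10,-10,0,0],[0,0,0,4,-3,0,0],[0,0,0,0,0,0,0],[0,0,0,0,0,0,0]]}}

```text
t: 8.07
eef_pos: [447.2, 51.5, 117.8]
tcp_rot: [3.141, 0.0, -0.041]
ft_force: [0.2, -0.8, -2.5]
opening: 0.149
grip_force: 30.0
```

Emit:
{"fn": "jog_arm", "kwargs": {"motion": [[0,0,0,2,0,0,0],[0,0,0,1,0,0,0],[0,0,0,0,0,0,0],[0,0,0,0,0,0,0]]}}

```text
t: 8.57
eef_pos: [450.4, 51.4, 117.8]
tcp_rot: [3.142, 0.0, -0.041]
ft_force: [-0.0, -0.7, -1.8]
opening: 0.145
grip_force: 30.0
```

Emit:
{"fn": "jog_arm", "kwargs": {"motion": [[0,0,0,1,0,0,0],[0,0,0,0,0,0,0],[0,0,0,0,0,0,0]]}}

```text
t: 8.95
eef_pos: [451.5, 51.4, 117.8]
tcp_rot: [3.142, -0.0, -0.041]
ft_force: [0.4, -0.9, -2.7]
opening: 0.145
grip_force: 30.0
```

Emit:
{"fn": "jog_arm", "kwargs": {"motion": [[0,0,0,0.7,0,0,0],[0,0,0,0,0,0,0],[0,0,0,0,0,0,0]]}}

```text
t: 9.32
eef_pos: [452.2, 51.3, 117.8]
tcp_rot: [3.142, -0.0, -0.041]
ft_force: [0.3, -0.4, -3.2]
opening: 0.146
grip_force: 30.0
```

Emit:
{"fn": "jog_arm", "kwargs": {"motion": [[0,0,0,0.7,0,0,0],[0,0,0,0,0,0,0],[0,0,0,0,0,0,0]]}}

```text
t: 9.7
eef_pos: [452.9, 51.3, 117.8]
tcp_rot: [3.142, -0.0, -0.041]
ft_force: [0.2, -0.1, -1.7]
opening: 0.146
grip_force: 30.0
```

Emit:
{"fn": "jog_arm", "kwargs": {"motion": [[0,0,0,0.7,0,0,0],[0,0,0,0,0,0,0],[0,0,0,0,0,0,0]]}}

```text
t: 10.07
eef_pos: [453.6, 51.3, 117.8]
tcp_rot: [3.141, -0.0, -0.041]
ft_force: [0.6, 0.2, -2.3]
opening: 0.145
grip_force: 30.0
```

Emit:
{"fn": "jog_arm", "kwargs": {"motion": [[0,0,0,0.5,0,0,0],[0,0,0,0,0,0,0],[0,0,0,0,0,0,0]]}}

```text
t: 10.45
eef_pos: [453.9, 51.3, 117.8]
tcp_rot: [3.141, 0.001, -0.041]
ft_force: [-2.6, 0.1, -1.9]
opening: 0.147
grip_force: 30.0
```

Emit:
{"fn": "jog_arm", "kwargs": {"motion": [[0,0,0,0.5,0,0,0],[0,0,0,0,0,0,0],[0,0,0,0,0,0,0]]}}

```text
t: 10.82
eef_pos: [454.1, 51.3, 117.7]
tcp_rot: [3.141, 0.001, -0.041]
ft_force: [-5.7, 0.1, -0.5]
opening: 0.144
grip_force: 30.0
```

Emit:
{"fn": "jog_arm", "kwargs": {"motion": [[0,0,0,-1.5,0,0,0],[0,0,0,0,-2,0,0],[0,0,0,0,-2,0,0],[0,0,0,0,-2,0,0],[0,0,0,0,0,0,0],[0,0,0,0,0,0,0]]}}

```text
t: 11.58
eef_pos: [453.4, 57.4, 117.8]
tcp_rot: [-3.142, -0.0, -0.041]
ft_force: [-0.1, -0.7, -2.2]
opening: 0.145
grip_force: 30.0
```

Emit:
{"fn": "jog_arm", "kwargs": {"motion": [[0,0,0,0,-1,0,0],[0,0,0,0,-0.5,0,0],[0,0,0,0,0,0,0],[0,0,0,0,0,0,0]]}}

```text
t: 12.08
eef_pos: [453.5, 58.7, 117.8]
tcp_rot: [3.141, -0.0, -0.041]
ft_force: [0.3, -4.3, -2.8]
opening: 0.149
grip_force: 30.0
```

Emit:
{"fn": "jog_arm", "kwargs": {"motion": [[0,0,0,0,-1,0,0],[0,0,0,0,0,0,0],[0,0,0,0,0,0,0]]}}

```text
t: 12.45
eef_pos: [453.5, 59.9, 117.8]
tcp_rot: [3.142, -0.0, -0.041]
ft_force: [-0.0, -4.2, -2.5]
opening: 0.147
grip_force: 30.0
```

Emit:
{"fn": "jog_arm", "kwargs": {"motion": [[0,0,0,0,-1,0,0],[0,0,0,0,0,0,0],[0,0,0,0,0,0,0]]}}

```text
t: 12.82
eef_pos: [453.5, 60.9, 117.8]
tcp_rot: [3.142, -0.0, -0.041]
ft_force: [0.3, -2.4, -2.4]
opening: 0.14
grip_force: 30.0
```

Emit:
{"fn": "jog_arm", "kwargs": {"motion": [[0,0,0,0,-0.7,0,0],[0,0,0,0,0,0,0],[0,0,0,0,0,0,0]]}}

```text
t: 13.2
eef_pos: [453.6, 61.5, 117.8]
tcp_rot: [3.142, -0.0, -0.041]
ft_force: [0.4, -2.5, -1.3]
opening: 0.147
grip_force: 30.0
```

Emit:
{"fn": "jog_arm", "kwargs": {"motion": [[0,0,0,0,-0.7,0,0],[0,0,0,0,0,0,0],[0,0,0,0,0,0,0]]}}

```text
t: 13.58
eef_pos: [453.6, 62.2, 117.8]
tcp_rot: [3.142, -0.0, -0.041]
ft_force: [1.1, -4.6, -1.7]
opening: 0.148
grip_force: 30.0
```

Emit:
{"fn": "jog_arm", "kwargs": {"motion": [[0,0,0,0,-0.7,0,0],[0,0,0,0,0,0,0],[0,0,0,0,0,0,0]]}}

```text
t: 13.95
eef_pos: [453.6, 62.7, 117.8]
tcp_rot: [3.141, -0.0, -0.041]
ft_force: [1.0, -6.9, -1.6]
opening: 0.146
grip_force: 30.0
```

Emit:
{"fn": "jog_arm", "kwargs": {"motion": [[0,0,0,0,-0.6,0,0],[0,0,0,0,0,0,0],[0,0,0,0,0,0,0]]}}

```text
t: 14.32
eef_pos: [453.6, 62.9, 117.8]
tcp_rot: [3.141, 0.0, -0.041]
ft_force: [0.6, -13.5, -1.1]
opening: 0.148
grip_force: 30.0
```

Emit:
{"fn": "jog_arm", "kwargs": {"motion": [[0,0,0,0,-0.4,0,0],[0,0,0,0,0,0,0],[0,0,0,0,0,0,0]]}}

```text
t: 14.7
eef_pos: [453.6, 63.0, 117.9]
tcp_rot: [3.14, 0.0, -0.041]
ft_force: [0.3, -16.8, -0.6]
opening: 0.149
grip_force: 30.0
```

Emit:
{"fn": "jog_arm", "kwargs": {"motion": [[0,0,0,0,1,0,0],[0,0,0,0.8,0,0,0],[0,0,0,0.5,0,0,0],[0,0,0,0,0,0,0],[0,0,0,0,0,0,0]]}}

```text
t: 15.32
eef_pos: [454.0, 62.7, 117.6]
tcp_rot: [3.141, 0.002, -0.041]
ft_force: [-2.8, -8.4, -1.4]
opening: 0.145
grip_force: 30.0
```

Emit:
{"fn": "jog_arm", "kwargs": {"motion": [[0,0,0,0.5,0,0,0],[0,0,0,0,0,0,0],[0,0,0,0,0,0,0]]}}

```text
t: 15.7
eef_pos: [454.2, 62.7, 117.6]
tcp_rot: [3.141, 0.003, -0.041]
ft_force: [-3.6, -7.1, -0.2]
opening: 0.146
grip_force: 30.0
```

Emit:
{"fn": "jog_arm", "kwargs": {"motion": [[0,0,0,0.5,0,0,0],[0,0,0,0,0,0,0],[0,0,0,0,0,0,0]]}}

```text
t: 16.08
eef_pos: [454.5, 62.7, 117.5]
tcp_rot: [3.141, 0.004, -0.041]
ft_force: [-5.2, -7.9, -0.9]
opening: 0.148
grip_force: 30.0
```

Emit:
{"fn": "jog_arm", "kwargs": {"motion": [[0,0,0,0.4,0,0,0],[0,0,0,0,0,0,0],[0,0,0,0,0,0,0]]}}

```text
t: 16.45
eef_pos: [454.7, 62.7, 117.5]
tcp_rot: [3.141, 0.004, -0.041]
ft_force: [-5.5, -7.6, -1.2]
opening: 0.146
grip_force: 30.0
```

```bash
python3 - <<'E'
from h import *
r=snap("wrist");np.savez("wrist3.npz",**r);cv2.imwrite("pics/wrist3.png",r["color"][:,:,::-1])
s=env.state();print(s["t"],s["eef_pos"],s["tcp_rot"],s["ft_force"],s["moment"])
P=cloud(r,True)
S=sel(P,[420,30,24],[580,68,36]);
for x in range(470,560,15):
    q=sel(P,[x-4,40,20],[x+4,100,36]);o=q[q[:,1].argsort()];print(x,[ (round(a,1),round(b,1)) for a,b in o[::max(1,len(o)//14),1:]])
B=sel(P,[400,80,5],[450,200,26]);print("blade",rect(B),[ (y,np.round(np.median(sel(P,[425,y-5,5],[435,y+5,26])[:,2]),1)) for y in (90,120,150,175)])
E
```

```text
16.5 [454.6826428   62.66726539 117.45596447] [ 3.14104644  0.0043831  -0.04061721] [-5.36617163 -7.82808738 -0.33326639] [-1.56885225  1.07448688 -0.07612976]
470 [(np.float64(51.3), np.float64(27.9)), (np.float64(52.4), np.float64(29.3)), (np.float64(70.4), np.float64(29.2)), (np.float64(72.0), np.float64(27.9)), (np.float64(73.1), np.float64(30.9)), (np.float64(74.2), np.float64(32.3)), (np.float64(75.4), np.float64(32.2)), (np.float64(76.6), np.float64(31.6)), (np.float64(77.9), np.float64(31.9)), (np.float64(79.2), np.float64(32.5)), (np.float64(80.4), np.float64(32.7)), (np.float64(81.7), np.float64(31.6)), (np.float64(82.9), np.float64(30.8)), (np.float64(84.2), np.float64(32.4)), (np.float64(85.5), np.float64(32.6))]
485 [(np.float64(50.4), np.float64(27.4)), (np.float64(53.1), np.float64(28.9)), (np.float64(55.5), np.float64(29.5)), (np.float64(58.0), np.float64(27.7)), (np.float64(60.5), np.float64(28.2)), (np.float64(62.8), np.float64(28.2)), (np.float64(65.5), np.float64(29.5)), (np.float64(68.1), np.float64(29.1)), (np.float64(70.5), np.float64(29.0)), (np.float64(72.8),
[... 2082 characters left out ...]
4(28.8)), (np.float64(68.6), np.float64(27.3)), (np.float64(70.1), np.float64(31.4)), (np.float64(71.4), np.float64(31.4)), (np.float64(72.7), np.float64(32.7)), (np.float64(74.2), np.float64(30.3)), (np.float64(75.4), np.float64(31.9)), (np.float64(76.9), np.float64(31.8)), (np.float64(78.3), np.float64(32.1)), (np.float64(79.5), np.float64(31.9)), (np.float64(80.9), np.float64(32.0)), (np.float64(82.4), np.float64(33.1))]
blade ([[418.0, 195.10000610351562], [418.20001220703125, 85.0999984741211], [440.1000061035156, 85.0999984741211], [440.0, 195.10000610351562]], [22.0, 110.0], 0.08, 2329) [(90, np.float64(14.8)), (120, np.float64(15.1)), (150, np.float64(14.9)), (175, np.float64(14.9))]
```

View pics/wrist3.png

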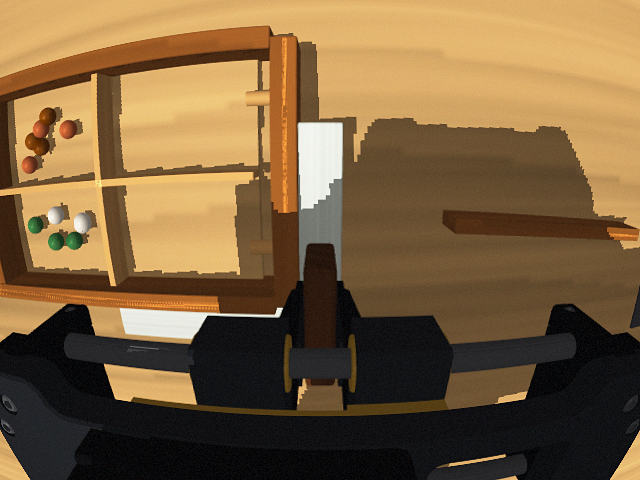

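The picture shows the stock lying along the end rail (boundary at column ~298) and the blade against the front rail (row ~308). Stock and blade are level. I now raise the x force while straightening the slight tilt.

Emit:
{"fn": "jog_arm", "kwargs": {"motion": [[0,0.3,0,0,0,0,0],[0,0,0,0,0,0,0],[0,0,0,0,0,0,0]]}}

```text
t: 16.88
eef_pos: [454.4, 62.7, 117.4]
tcp_rot: [3.141, 0.0, -0.041]
ft_force: [-6.7, -7.0, -0.1]
opening: 0.145
grip_force: 30.0
```

Emit:
{"fn": "jog_arm", "kwargs": {"motion": [[0,0.2,0,0.3,-0.1,0,0],[0,0,0,0,0,0,0],[0,0,0,0,0,0,0]]}}

```text
t: 17.25
eef_pos: [454.3, 62.7, 117.3]
tcp_rot: [3.141, -0.002, -0.041]
ft_force: [-7.9, -9.9, 1.5]
opening: 0.144
grip_force: 30.0
```

Emit:
{"fn": "jog_arm", "kwargs": {"motion": [[0,0,0,0.6,-0.1,-0.3,0],[0,0,0,0,0,0,0],[0,0,0,0,0,0,0],[0,0,0,0,0,0,0]]}}

```text
t: 17.75
eef_pos: [454.4, 62.7, 117.4]
tcp_rot: [3.141, -0.001, -0.041]
ft_force: [-10.2, -9.4, -1.0]
opening: 0.147
grip_force: 30.0
```

Emit:
{"fn": "jog_arm", "kwargs": {"motion": [[0,0,0,0,0,0,0],[0,0,0,0,0,0,0],[0,0,0,0,0,0,0],[0,0,0,0,0,0,0],[0,0,0,0,0,0,0],[0,0,0,0,0,0,0],[0,0,0,0,0,0,0],[0,0,0,0,0,0,0],[0,0,0,0,0,0,0],[0,0,0,0,0,0,0]]}}

```text
t: 19.0
eef_pos: [454.4, 62.7, 117.4]
tcp_rot: [3.141, -0.001, -0.041]
ft_force: [-10.0, -10.0, -2.0]
opening: 0.15
grip_force: 30.0
```

Emit:
{"fn": "jog_arm", "kwargs": {"motion": [[0,0,0,0,0,0,0],[0,0,0,0,0,0,0],[0,0,0,0,0,0,0],[0,0,0,0,0,0,0],[0,0,0,0,0,0,0],[0,0,0,0,0,0,0],[0,0,0,0,0,0,0],[0,0,0,0,0,0,0],[0,0,0,0,0,0,0],[0,0,0,0,0,0,0]]}}

```text
t: 20.25
eef_pos: [454.4, 62.7, 117.4]
tcp_rot: [3.141, -0.001, -0.041]
ft_force: [-8.8, -9.4, -1.3]
opening: 0.145
grip_force: 30.0
```

```bash
python3 - <<'E'
from h import *
r=snap("wrist");np.savez("wrist4.npz",**r);im=r["color"][:,:,::-1]
cv2.imwrite("pics/wrist4.png",cv2.resize(im[260:350,100:320],None,fx=3.5,fy=3.5,interpolation=cv2.INTER_NEAREST))
s=env.state();print(s["t"],s["eef_pos"],s["tcp_rot"],s["ft_force"],s["moment"])
P=cloud(r,True)
def ang(A,w):
    # edge by column of points: stock/rail split by height
    return np.polyfit(A,w,1)
xs=[];e=[]
for x in range(475,545,5):
    q=sel(P,[x-2.5,40,24],[x+2.5,90,36]);a=q[q[:,2]<30][:,1].max();b=q[q[:,2]>30.8][:,1].min();xs.append(x);e.append((a+b)/2)
print("stock line yaw deg",np.degrees(np.polyfit(xs,e,1)[0]))
ys=[];e=[];g=[]
for y in range(95,185,5):
    q=sel(P,[400,y-2.5,-5],[470,y+2.5,36]);a=q[(q[:,2]>11)&(q[:,2]<18)][:,0].max();o=q[(q[:,2]>11)&(q[:,2]<18)][:,0].min();b=q[q[:,2]>29][:,0].min();ys.append(y);e.append(o);g.append(b)
print("blade outer yaw",-np.degrees(np.polyfit(ys,e,1)[0]),"front rail yaw",-np.degrees(np.polyfit(ys,g,1)[0]),"width",np.mean(np.array(g)-e))
E
```

```text
20.3 [454.40109491  62.7336653  117.40548714] [ 3.14080789e+00 -1.00234658e-03 -4.05822701e-02] [-8.55229227 -9.43397901 -1.04911031] [-1.96215     1.97153561 -0.04137692]
stock line yaw deg 0.2018073057559859
blade outer yaw 14.57482839095751 front rail yaw -2.444016545732157 width 19.322374400818717
```

View pics/wrist4.png

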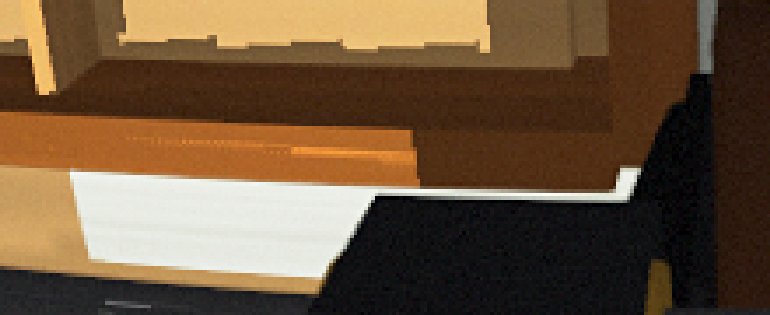

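Flush and level. The z-axis moment is near zero, so pressure is spread along both faces. Friction may carry part of the load, so I press slightly firmer in x and hold another two seconds.

Emit:
{"fn": "jog_arm", "kwargs": {"motion": [[0,0.1,0,0.5,-0.1,0,0],[0,0,0,0,0,0,0],[0,0,0,0,0,0,0],[0,0,0,0,0,0,0],[0,0,0,0,0,0,0],[0,0,0,0,0,0,0],[0,0,0,0,0,0,0],[0,0,0,0,0,0,0],[0,0,0,0,0,0,0],[0,0,0,0,0,0,0]]}}

```text
t: 21.55
eef_pos: [454.4, 62.7, 117.4]
tcp_rot: [3.141, -0.001, -0.041]
ft_force: [-12.5, -10.4, 1.6]
opening: 0.144
grip_force: 30.0
```

Emit:
{"fn": "jog_arm", "kwargs": {"motion": [[0,0,0,0,0,0,0],[0,0,0,0,0,0,0],[0,0,0,0,0,0,0],[0,0,0,0,0,0,0],[0,0,0,0,0,0,0],[0,0,0,0,0,0,0],[0,0,0,0,0,0,0],[0,0,0,0,0,0,0],[0,0,0,0,0,0,0],[0,0,0,0,0,0,0]]}}

```text
t: 22.8
eef_pos: [454.4, 62.8, 117.4]
tcp_rot: [3.141, -0.001, -0.04]
ft_force: [-12.0, -10.3, 0.8]
opening: 0.147
grip_force: 30.0
```

Emit:
{"fn": "jog_arm", "kwargs": {"motion": [[0,0,0,-2,2,0,0],[0,0,0,-6,6,0,0],[0,0,0,-12,12,0,0],[0,-0.6,0,-5,5,0,0],[0,0,0,0,0,-20,0],[0,0,0,0,0,-35,0],[0,0,0,0,0,-25,0],[0,0,0,0,0,0,0],[0,0,0,0,0,0,0]]}}

```text
t: 23.92
eef_pos: [431.3, 38.9, 197.1]
tcp_rot: [3.142, 0.001, -0.041]
ft_force: [-0.4, -0.1, -2.6]
opening: 0.143
grip_force: 30.0
```

```bash
python3 - <<'E'
from h import *
r=snap("wrist");s=env.state();print(s["t"],s["eef_pos"],s["tcp_rot"],s["ft_force"])
P=cloud(r,True);z=s["eef_pos"][2]-112
S=sel(P,[395,0,z+14],[560,80,z+27]);B=sel(P,[380,50,z+2],[440,180,z+14])
for n,Q in(("stock",S),("blade",B)):
    c=np.linalg.lstsq(np.c_[Q[:,:2]-[460,35],np.ones(len(Q))],Q[:,2],rcond=None)[0];print(n,rect(Q),"slope deg",np.degrees(c[:2]),"z",c[2])
for y0 in(470,500,530,560):
    q=sel(P,[y0-4,50,27],[y0+4,95,36]);print("end x",y0,np.round(np.percentile(q[:,1],[3,97]),1))
for y in (100,130,160):
    q=sel(P,[425,y-4,27],[475,y+4,36]);print("front",y,np.round(np.percentile(q[:,0],[3,97]),1))
E
```

```text
23.975 [431.30380946  38.96706747 196.9120189 ] [ 3.14154308e+00  1.49587324e-03 -4.12401757e-02] [ 0.13137778 -0.3232472  -2.62621698]
stock ([[437.6000061035156, 27.600000381469727], [519.5999755859375, 24.299999237060547], [520.5, 46.29999923706055], [438.5, 49.70000076293945]], [22.1, 82.1], 87.68, 5788) slope deg [-0.17334137 -0.0304072 ] z 108.40736103899884
blade ([[393.1000061035156, 59.599998474121094], [422.70001220703125, 58.70000076293945], [426.20001220703125, 171.0], [396.5, 171.89999389648438]], [112.4, 29.7], 88.25, 5085) slope deg [-4.07447833  0.0643145 ] z 90.72630357434127
end x 470 [73.2 85.4]
end x 500 [71.8 83.9]
end x 530 [70.5 83.3]
end x 560 [69.1 81.6]
front 100 [445.6 455.4]
front 130 [446.9 456.9]
front 160 [447.6 458. ]
```

Emit:
{"fn": "jog_arm", "kwargs": {"motion": [[0,0,0,4,26,0,0],[0,0,0,7,48,0,0],[0,0,0,7,48,0,0],[0,0,0,7,48,0,0],[0,0,0,7,48,0,0],[0,0,0,7,48,0,0],[0,0,0,7,48,0,0],[0,0,0,7,48,0,0],[0,0,-5.3,5,30,0,0],[0,0,-5.3,2,10,0,0]]}}

```text
t: 25.22
eef_pos: [475.6, -366.6, 195.9]
tcp_rot: [-3.14, 0.001, 0.145]
ft_force: [-0.2, 0.8, -1.9]
opening: 0.147
grip_force: 30.0
```

Emit:
{"fn": "jog_arm", "kwargs": {"motion": [[0,0,0,0,0,0,0],[0,0,0,0,0,30,0],[0,0,0,0,0,30,0],[0,0,0,0,0,10,0],[0,0,0,0,0,5,0],[0,0,0,0,0,0,0],[0,0,0,0,0,0,0]]}}

```text
t: 26.1
eef_pos: [476.3, -365.0, 123.7]
tcp_rot: [3.14, -0.001, 0.144]
ft_force: [0.3, 0.3, -2.1]
opening: 0.145
grip_force: 30.0
```

```bash
python3 - <<'E'
from h import *
r=snap("wrist");s=env.state();print(s["t"],s["eef_pos"],s["tcp_rot"],s["ft_force"])
P=cloud(r,True);z=s["eef_pos"][2]-112
S=sel(P,[380,-430,z+17],[600,-250,z+28]);print("stock",rect(S),np.median(S[:,2]))
c=np.linalg.lstsq(np.c_[S[:,:2]-[500,-365],np.ones(len(S))],S[:,2],rcond=None)[0];print(np.degrees(c[:2]),c[2])
print("plate z",np.nanmedian(sel(P,[500,-320,-5],[560,-250,7])[:,2]))
E
```

```text
26.15 [ 476.27070087 -365.02506121  123.71736632] [ 3.14046454e+00 -8.11312684e-04  1.43866771e-01] [-0.20595248  0.76199144 -2.61275864]
stock ([[481.8999938964844, -353.1000061035156], [485.0, -374.8999938964844], [566.0, -363.29998779296875], [562.7999877929688, -341.3999938964844]], [81.8, 22.1], 8.18, 5806) 34.958246003181
[-0.16066387 -0.02039735] 35.07269295636741
plate z 3.2286045771659957
```

Emit:
{"fn": "jog_arm", "kwargs": {"motion": [[0,0,0,0,0,6,0],[0,0,0,0,0,3,0],[0,0,0,0,0,1.5,0],[0,0,0,0,0,0,0],[0,0,0,0,0,0,0]]}}

```text
t: 26.78
eef_pos: [476.1, -364.9, 112.4]
tcp_rot: [3.141, -0.0, 0.144]
ft_force: [-0.8, 0.5, -2.4]
opening: 0.145
grip_force: 30.0
```

Emit:
{"fn": "jog_arm", "kwargs": {"motion": [[0,0,0,0,0,0.7,0],[0,0,0,0,0,0,0],[0,0,0,0,0,0,0]]}}

```text
t: 27.15
eef_pos: [476.1, -364.9, 111.9]
tcp_rot: [3.141, -0.0, 0.144]
ft_force: [-1.2, -0.7, -0.4]
opening: 0.144
grip_force: 30.0
```

Emit:
{"fn": "jog_arm", "kwargs": {"motion": [[0,0,0,0,0,0.4,0],[0,0,0,0,0,0,0],[0,0,0,0,0,0,0]]}}

```text
t: 27.52
eef_pos: [476.1, -364.9, 111.8]
tcp_rot: [3.141, -0.0, 0.144]
ft_force: [-2.3, -0.0, 6.8]
opening: 0.146
grip_force: 30.0
```

Emit:
{"fn": "jog_arm", "kwargs": {"motion": [[0,0,0,0,0,-0.2,0],[0,0,0,0,0,0,40],[0,0,0,0,0,0,60],[0,0,0,0,0,0,60],[0,0,0,0,0,0,60],[0,0,0,0,0,0,60],[0,0,0,0,0,0,60],[0,0,0,0,0,0,60]]}}

```text
t: 28.52
eef_pos: [476.1, -364.9, 111.5]
tcp_rot: [3.141, -0.0, 0.144]
ft_force: [-0.2, 0.5, 0.3]
opening: 0.629
grip_force: 0.0
```

Emit:
{"fn": "jog_arm", "kwargs": {"motion": [[0,0,0,0,0,-20,60],[0,0,0,0,0,-40,60],[0,0,0,0,0,-40,60],[0,0,0,0,0,-20,60],[0,0,0,0,0,0,60],[0,0,0,0,0,0,60]]}}

```text
t: 29.28
eef_pos: [475.8, -364.6, 230.5]
tcp_rot: [-3.141, 0.001, 0.144]
ft_force: [-0.8, 0.8, -0.1]
opening: 0.632
grip_force: 0.0
```

```bash
python3 - <<'E'
from h import *
r=snap("wrist");s=env.state();print(s["t"],s["eef_pos"],s["ft_force"],s["opening"])
P=cloud(r,True)
S=sel(P,[380,-430,17],[600,-250,28]);print("stock",rect(S),np.median(S[:,2]))
B=sel(P,[380,-345,6],[480,-180,14]);print("blade",rect(B),np.median(B[:,2]))
r=snap("scene");im=r["color"][:,:,::-1]
cv2.imwrite("pics/end.png",cv2.resize(im[190:370,130:550],(800,343)))
E
```

```text
29.325 [ 475.77782263 -364.60726506  230.27910772] [ 0.19986001 -0.47119298  0.59781285] 0.6342130157746277
stock ([[436.70001220703125, -360.0], [440.0, -381.8999938964844], [566.0, -363.20001220703125], [562.7000122070312, -341.20001220703125]], [127.3, 22.2], 8.48, 2594) 23.120311985272963
blade ([[419.1000061035156, -345.0], [463.1000061035156, -345.0], [463.20001220703125, -237.39999389648438], [419.1000061035156, -237.39999389648438]], [107.6, 44.0], 89.99, 3355) 9.177244345564645
```

View pics/end.png

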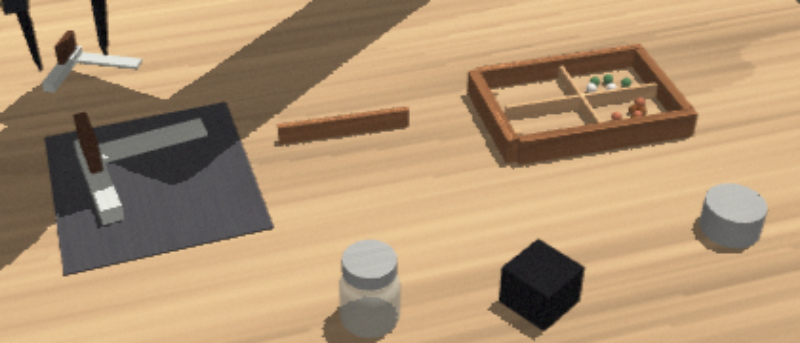

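The picture shows the square flat on the plate with its handle at (88,140), the end rail closed up on the tray at (495,115), and the jar, block and tin where they were. I hand the job in.

```bash
python3 -c "
from cell import env
print(env.job_done())"
```

```text
the job is handed in; nothing more can be done
None
```

I pushed the end rail to its stop and held the square against both rails for over two seconds (wrist force 9–12 N in each direction, peak reading about 17 N). I then set it flat back on the plate and let go, with the job handed in at about 29 s and no verdict shown.

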